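Snap the storage box lid shut all round

TASK

The lid has been laid on the clear stem-tape box, but some or all of the blue locking flaps round its rim are still sprung up. Press down round the rim, flap by flap, until all four have snapped down flush, then take the hand clear. Only press, without slamming down hard: do not lift, tip or shove the box, and leave the other things on the table alone.

Things in the scene. Friction and masses are not known exactly. Their poses are not given: they have to be found in the camera images.
- clip_box: loose storage box standing on the table, about 1 kg: clear tub with rolls of stem tape inside, closed by a white lid with a blue locking flap along each of its four sides; a red seal shows under a flap that is up. Origin: centre of the underside; z up, x along the short side of the lid, y along the long side
- lid_center (a point): centre of the lid, level with the shut flaps, 72 mm above the table. Lid 136 mm (box x) by 184 mm (box y); white middle panel 68 x 116 mm, 3 mm lower than the shut flaps; four white fixed corners 34 mm square; on the panel a small white moulded grip, 14 x 44 mm, that rises to 82 mm above the table
- flap_front (a joint): the flap on the box's own -x side (towards the robot when the box's yaw is 0), 113 mm long; blue, 34 mm wide from hinge (at the white panel) to free edge. Value in rad: 0 = sprung up (free edge 9 mm high), 0.26 = flush and shut. Bistable: below 0.13 it springs back up, above it snaps shut and stays. Needs about 5 to 7 N straight down on its press spot
- flap_front_press (a point): the ribbed press spot on top of the front flap, 21 mm outward from its hinge, half-way along it; moves with the flap: about 77 mm above the table when up, 72 mm when shut (5 mm of downward travel)
- flap_right (a joint): the flap on the box's own -y side, 65 mm long; blue, 34 mm wide from hinge (at the white panel) to free edge. Value in rad: 0 = sprung up (free edge 9 mm high), 0.26 = flush and shut. Bistable: below 0.13 it springs back up, above it snaps shut and stays. Needs about 5 to 7 N straight down on its press spot. It may already be shut at the start
- flap_right_press (a point): the ribbed press spot on top of the right flap, 21 mm outward from its hinge, half-way along it; moves with the flap: about 77 mm above the table when up, 72 mm when shut (5 mm of downward travel)
- flap_back (a joint): the flap on the box's own +x side, 113 mm long; blue, 34 mm wide from hinge (at the white panel) to free edge. Value in rad: 0 = sprung up (free edge 9 mm high), 0.26 = flush and shut. Bistable: below 0.13 it springs back up, above it snaps shut and stays. Needs about 5 to 7 N straight down on its press spot
- flap_back_press (a point): the ribbed press spot on top of the back flap, 21 mm outward from its hinge, half-way along it; moves with the flap: about 77 mm above the table when up, 72 mm when shut (5 mm of downward travel)
- flap_left (a joint): the flap on the box's own +y side, 65 mm long; blue, 34 mm wide from hinge (at the white panel) to free edge. Value in rad: 0 = sprung up (free edge 9 mm high), 0.26 = flush and shut. Bistable: below 0.13 it springs back up, above it snaps shut and stays. Needs about 5 to 7 N straight down on its press spot. It may already be shut at the start
- flap_left_press (a point): the ribbed press spot on top of the left flap, 21 mm outward from its hinge, half-way along it; moves with the flap: about 77 mm above the table when up, 72 mm when shut (5 mm of downward travel)
- rubber_duck: small yellow bath duck, 56x46x42 mm, loose bystander, to be left alone; origin at the centre of its underside
- mini_pot: small clay pot, 58 mm wide, 45 mm high, loose bystander, to be left alone; origin at the centre of its underside
- ribbon_gold: spool of gold ribbon lying flat, 68x60x22 mm, loose bystander, to be left alone; origin at the centre of its underside
- glue_bottle: brown dropper bottle, 33 mm wide, 102 mm high, loose bystander, to be left alone; origin at the centre of its underside

How it is judged:
By the outcome, as a careful person would: the job done as asked, in the order asked, and still so for the second after the job is handed in, with the robot touching nothing.
It also fails if it takes over 38 s, if anything falls off the work surface, if the arm or the gripper's body presses on something with over 40 N, if the wrist force passes 120 N, or if a joint passes its speed limit or range.

ROBOT

A 6-joint arm with a two-finger parallel gripper is mounted at the origin on the work surface; the furniture and walls round the work are solid. World frame = base frame: x ahead of the robot, y to its left, z up, the work surface at z = 0. Lengths are in m, angles in rad, forces in N, time in s.
With the tool pointing down it reaches from about 0.35 to 0.775 m from the base axis. Payload 5.5 kg.
Tool frame: the origin (TCP) lies at the very end of the fingers, on their centre line; the grasp point (between the pads) lies env.pinch_z behind it (env.pinch_z is the distance from the TCP to the grasp point, in m); z points along the fingers, y is the line along which they close (so a half turn about z gives the same grasp; the last joint's range is limited). The gripper opens to 85 mm and grips with 20 to 120 N. Pads are 22 mm wide; open, the fingers measure 114 mm over their backs; the gripper's body (76 mm by 85 mm) begins 54 mm behind the grasp point. The pads swing forward as they close: fully open they stand 13 mm farther back than shut.
Start: joints at [1.113, 0.313, 0.046, 1.304, 0, 1.431], TCP at [0.18, 0.546, 0.231] pointing down, gripper open.
Joint ranges: [-2.76, 2.76], [-0.86, 1.69], [-1.03, 1.26], [-2.2, 2.34], [-1.47, 1.5], [-3.14, 3.14]. Speed limits (rad/s): [2.57, 2.57, 3.14, 3.14, 3.14, 3.14].

INTERFACE

Orientations are given as a unit quaternion [w, x, y, z].
In Python, from workcell import env, eyes gives the robot as it stands.
- The arm moves only by the shell command python3 -m jog 'ROWS' [FORCE]. ROWS is JSON, one flat list of numbers, 7 for each row, row after row: the shift along the world's x, y, z as a fraction of full scale, then the turn, a rotation vector about the world's x, y, z as a fraction of full scale, then the opening, from -1 (shut) to 1 (fully open), so that 0 is half open. A call has 1 to 12 rows; each row is the pose to reach, as a shift and turn from the pose commanded when the call began, turning the shorter way round; what a row does not reach only later rows make up. Full scale, the value 1, is 20 cm for a shift and pi rad for a turn. A row lasts 1/12 s, in which the tool goes at most 41.7 mm and 7.16 degrees, less where a joint would pass 70% of its speed; a pose out of reach is approached as far as the arm can. A call with a number of a shift or a turn outside -1 to 1 is refused whole. A call with a gripper value outside its range is refused whole. The fingers move at their own pace and stop on an object; FORCE is the grip in N (left out, the last holds). Time passes only in rows, so rows that repeat a pose let the fingers close. It gives the time, the measured TCP pose, the force, the opening and the grip force at its end, in the units of the state.
- env.get_state(): the state, without advancing time (a new reading comes with each control period).
- eyes.read_camera(name): name is "scene" or "top" or "wrist"; returns (picture, depth): 480x640x3 uint8, red, green, blue; 480x640 float32, m along the optical axis (not along the pixel's ray), 0 where there is no reading.
- eyes.calibration(name): a dict with "fx", "fy", "cx", "cy" (pixels), "k1" (the pictures are not rectified: a ray, as slopes to the right and down, at radius r is drawn at 1 + k1 r^2 times it, then the intrinsics apply), "R" (3x3) and "t" (3): a world point X has camera coordinates R X + t; the wrist camera has in their place "tool_from_camera" (4x4, takes a point from camera to tool coordinates, whose origin is the TCP and whose axes are the flange's). Camera axes: x right, y down, z forward; pixel columns grow to the right and rows downward; lengths in m; the calibration is good to about 2 mm. A picture is of the moment at which its call begins: read the wrist's pose just before it. calibration takes no time and is no camera call.
- env.hand_in(): hands the job in; it is judged then, once.
The state is a dict: "clock": time; "joint_pos": joint angles; "qvel": joint speeds; "tau": joint torques, N m; "tcp_pos": TCP position; "orientation": TCP orientation; "wrist_force": force on the tool from outside, world axes, zero at the start; "ft_torque": the same for the moment, N m; "finger_gap": finger opening in m; "grip_force": force on a finger pad.
Only numpy, scipy, OpenCV 4.12 (cv2) and the standard library are available. Lean on these libraries where they do the work, as an engineer would, in place of code of your own. Each camera call takes 0.05 s, during which the arm holds its last target. There are 200 camera calls.

## Working session

There is one attempt and no reset: what is moved stays moved. The work goes in short steps, Python scripts to look and compute and a shell command to move; the robot and the scene stay as the last step left them, time stands still between calls to the robot, and variables do not carry over. Pictures are saved under pics/ and viewed, at most 10 in all, crops included, and the job is handed in when it is done.

```bash
mkdir -p pics; cat > h.py <<'E'
import numpy as np, cv2
from workcell import env, eyes
def grab(n):
    s=env.get_state(); im,d=eyes.read_camera(n); return s,im,d
def cam(n,s=None):
    c=eyes.calibration(n)
    if 'R' in c: R=np.array(c['R']);t=np.array(c['t'])
    else:
        from scipy.spatial.transform import Rotation as Ro
        T=np.array(c['tool_from_camera']);w,x,y,z=s['orientation']
        A=Ro.from_quat([x,y,z,w]).as_matrix(); M=A@T[:3,:3]; p=A@T[:3,3]+np.array(s['tcp_pos'])
        R=M.T;t=-R@p
    return c,R,t
def rays(n,uv,s=None):
    c,R,t=cam(n,s); K=np.array([[c['fx'],0,c['cx']],[0,c['fy'],c['cy']],[0,0,1.]])
    q=cv2.undistortPoints(np.array(uv,float).reshape(-1,1,2),K,np.array([c['k1'],0,0,0.]))[:,0]
    return -R.T@t, np.c_[q,np.ones(len(q))], R
def onplane(n,uv,z,s=None):
    o,q,R=rays(n,uv,s); d=q@R; return o+d*((z-o[2])/d[:,2])[:,None]
def withdepth(n,uv,dep,s=None):
    o,q,R=rays(n,uv,s); return o+(q*np.asarray(dep)[:,None])@R
E
python3 - <<'E'
from h import *
out=[]
for n in('top','scene'):
    s,im,d=grab(n); np.savez(f'pics/{n}.npz',im=im,d=d); out.append(im)
    cv2.imwrite(f'pics/{n}0.png',im[:,:,::-1])
print(s)
for n in('top','scene'):
    c,R,t=cam(n); print(n,-R.T@t,c['fx'])
E
```

```text
{'clock': 0.05, 'joint_pos': array([ 1.11341462e+00,  3.13966693e-01,  4.49783343e-02,  1.30357780e+00,
       -2.15992514e-05,  1.43118640e+00]), 'qvel': array([ 0.00010811, -0.00144212,  0.00246319,  0.00144493,  0.00054778,
        0.00028709]), 'tau': array([ 3.26453868e-03, -4.82155430e+01,  2.99547851e+01,  1.32559641e-02,
       -1.21102171e-04,  7.50675309e-07]), 'tcp_pos': array([0.17945585, 0.54574995, 0.23042777]), 'orientation': array([-2.49916953e-04,  1.58218158e-01,  9.87403783e-01, -8.48962159e-04]), 'wrist_force': array([-0.00522913,  0.09687426, -0.38939848]), 'ft_torque': array([-0.00965775, -0.02475452,  0.04962389]), 'grip_force': 0.0, 'finger_gap': 0.08530476123069312}
top [0.38669971 0.03754529 0.97996651] 595.9630933256387
scene [ 0.1429959  -0.71968977  0.72611746] 560.5965011126524
```

View pics/top0.png

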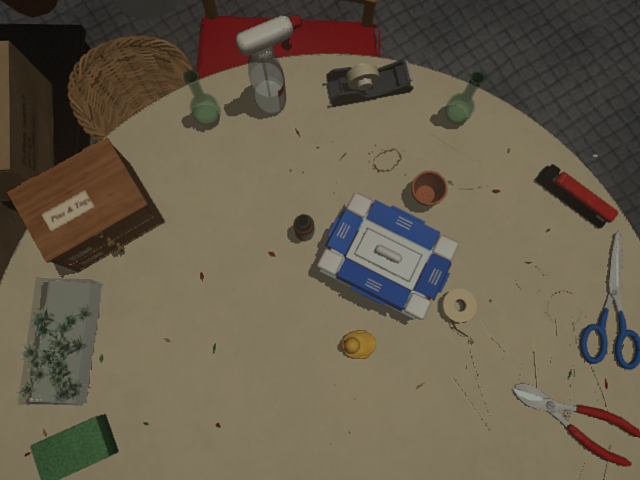

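View pics/scene0.png

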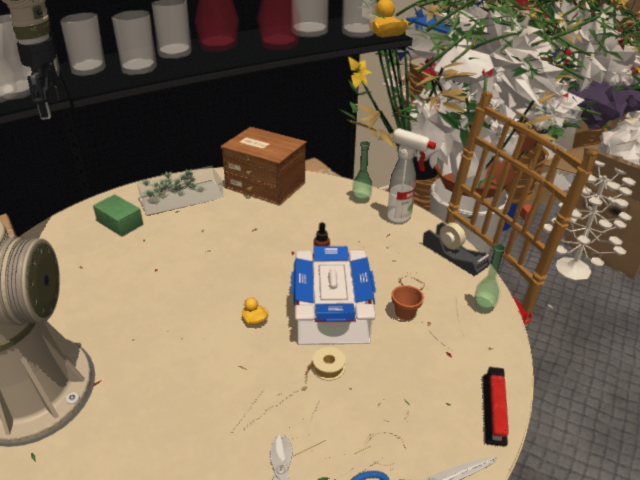

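The top view shows the box at about (388,254). Its flaps are back (398,222), left (341,237), front (374,284) and right (435,276). The bottle stands at (303,227), the pot at (428,190), the spool at (460,305) and the duck at (357,345). In the scene view the box is at about (333,290).

```bash
cat > m.py <<'E'
from h import *
def flaps(n,im,d,roi,s=None,amin=150):
    hsv=cv2.cvtColor(im,cv2.COLOR_RGB2HSV); m=((hsv[...,0]>105)&(hsv[...,0]<130)&(hsv[...,1]>130)).astype(np.uint8)
    k=np.zeros_like(m);k[roi[1]:roi[3],roi[0]:roi[2]]=1;m*=k
    N,l,st,ce=cv2.connectedComponentsWithStats(m,connectivity=4)
    for i in range(1,N):
        if st[i,4]<amin: continue
        ys,xs=np.nonzero(l==i); uv=np.c_[xs,ys]
        cs=cv2.findContours((l==i).astype(np.uint8),cv2.RETR_EXTERNAL,cv2.CHAIN_APPROX_NONE)[0]
        (c,sz,a)=cv2.minAreaRect(max(cs,key=len))
        P=withdepth(n,uv,d[ys,xs],s); P=P[d[ys,xs]>0]
        A=np.c_[P[:,:2]-P[:,:2].mean(0),np.ones(len(P))]; f=np.linalg.lstsq(A,P[:,2],rcond=None)[0]
        print(n,i,st[i,4],'px',np.round(c),'P',P.mean(0).round(4),'slope',f[:2].round(3),'rectc@.074',onplane(n,[c],.074,s)[0].round(4))
E
python3 - <<'E'
from m import *
for n,roi in(('top',(310,180,470,330)),('scene',(280,235,390,325))):
    z=np.load(f'pics/{n}.npz'); im,d=z['im'],z['d']
    flaps(n,im,d,roi)
    hsv=cv2.cvtColor(im,cv2.COLOR_RGB2HSV)
    r=((hsv[...,0]<8)|(hsv[...,0]>172))&(hsv[...,1]>120); r[:roi[1]]=0;r[roi[3]:]=0;r[:,:roi[0]]=0;r[:,roi[2]:]=0
    N,l,st,ce=cv2.connectedComponentsWithStats(r.astype(np.uint8)); print('red',[(ce[i].round(),st[i]) for i in range(1,N) if st[i,4]>8])
for n,(x,y,w,h) in(('top',(310,180,170,140)),('scene',(275,230,120,110))):
    c=np.load(f'pics/{n}.npz')['im'][y:y+h,x:x+w,::-1]; cv2.imwrite(f'pics/{n}c.png',cv2.resize(c,(400,int(400*h/w)),interpolation=2))
a=cv2.imread('pics/topc.png');b=cv2.imread('pics/scenec.png');H=max(len(a),len(b))
cv2.imwrite('pics/c1.png',np.hstack([cv2.copyMakeBorder(i,0,H-len(i),0,0,0) for i in(a,b)]))
E
```

```text
top 1 1348 px [403. 224.] P [ 0.5897 -0.1     0.0763] slope [ 0.103 -0.056] rectc@.074 [ 0.5912 -0.1012  0.074 ]
top 2 667 px [345. 232.] P [ 0.5782 -0.0102  0.0765] slope [0.12  0.237] rectc@.074 [ 0.5794 -0.01    0.074 ]
top 24 780 px [434. 276.] P [ 0.5085 -0.1433  0.076 ] slope [-0.048 -0.084] rectc@.074 [ 0.5086 -0.1451  0.074 ]
top 25 1271 px [374. 283.] P [ 0.4987 -0.0527  0.0767] slope [-0.24   0.127] rectc@.074 [ 0.4988 -0.0528  0.074 ]
red []
scene 1 367 px [330. 252.] P [ 0.5771 -0.01    0.0758] slope [-0.04  -0.107] rectc@.074 [ 0.5804 -0.0062  0.074 ]
scene 2 701 px [363. 279.] P [ 0.5872 -0.1049  0.0773] slope [ 0.071 -0.064] rectc@.074 [ 0.5916 -0.1009  0.074 ]
scene 3 738 px [302. 281.] P [ 0.4936 -0.056   0.0771] slope [-0.111  0.041] rectc@.074 [ 0.4939 -0.052   0.074 ]
scene 4 549 px [335. 312.] P [ 0.5033 -0.1516  0.0768] slope [0.041 0.089] rectc@.074 [ 0.5053 -0.1488  0.074 ]
red [(array([319., 321.]), array([315, 319,  11,   3,  13], dtype=int32))]
```

View pics/c1.png

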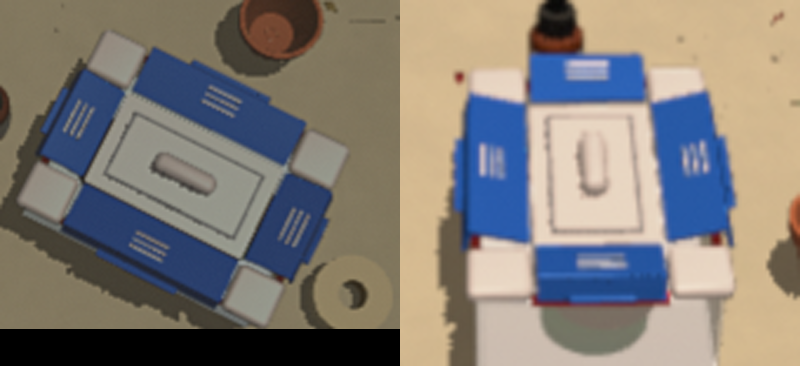

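```bash
python3 - <<'E'
from h import *
px={'top':[(404.8,221.6),(343.6,230.1),(373.7,284.1),(434.9,276)],'scene':[(363.5,277.4),(330.8,251),(302.6,278),(335.6,308.6)]}
for n in px: print(n,onplane(n,px[n],.0755).round(4).tolist())
(o1,q1,R1),(o2,q2,R2)=rays('top',px['top']),rays('scene',px['scene'])
for a,b in zip(q1@R1,q2@R2):
    t=np.linalg.lstsq(np.c_[a,-b],o2-o1,rcond=None)[0]; p,q=o1+a*t[0],o2+b*t[1]; print('tri',((p+q)/2).round(4),'gap',np.linalg.norm(p-q).round(4))
E
python3 -m jog '[0.18,-0.33,0,0,0,0,-1, 0.36,-0.67,0,0,0,0,-1, 0.53,-1,0,0,0,0,-1, 0.53,-1,0,0,0,0,-1, 0.53,-1,0,0,0,0,-1, 0.53,-1,0,0,0,0,-1]' 40
```

```text
top [[0.5943, -0.1037, 0.0755], [0.5816, -0.008, 0.0755], [0.4969, -0.0524, 0.0755], [0.5084, -0.1466, 0.0755]]
scene [[0.5945, -0.0986, 0.0755], [0.5822, -0.0041, 0.0755], [0.4983, -0.0477, 0.0755], [0.5095, -0.1436, 0.0755]]
tri [ 0.5925 -0.1027  0.0797] gap 0.0017
tri [ 0.5805 -0.0076  0.0787] gap 0.0009
tri [ 0.4962 -0.0519  0.0796] gap 0.0003
tri [ 0.508  -0.146   0.0782] gap 0.0001
clock: 0.6
tcp_pos: [0.2864, 0.3426, 0.231]
orientation: [0.0, 0.159, 0.987, -0.001]
wrist_force: [0.6, -0.1, 0.1]
finger_gap: 0.0119
grip_force: 0.0
```

```bash
python3 -m jog '[0.18,-0.33,0,0,0,0,-1, 0.36,-0.67,0,0,0,0,-1, 0.53,-0.985,0,0,0,0,-1, 0.53,-0.985,0,0,0,0,-1, 0.53,-0.985,0,0,0,0,-1, 0.53,-0.985,0,0,0,0,-1]'
python3 -m jog '[0.18,-0.33,0,0,0,0,-1, 0.36,-0.67,0,0,0,0,-1, 0.525,-0.985,0,0,0,0,-1, 0.525,-0.985,0,0,0,0,-1, 0.525,-0.985,0,0,0,0,-1, 0.525,-0.985,0,0,0,0,-1, 0.525,-0.985,0,0,0,0,-1]'
python3 - <<'E'
from m import *
s,im,d=grab('wrist'); print(s['tcp_pos'],d[d>0].min()); cv2.imwrite('pics/w1.png',im[:,:,::-1])
flaps('wrist',im,d,(0,0,640,480),s,800)
E
```

```text
clock: 1.1
tcp_pos: [0.3934, 0.1455, 0.2311]
orientation: [0.001, 0.16, 0.987, -0.001]
wrist_force: [0.7, 0.5, 0.3]
finger_gap: 0.0004
grip_force: 0.0
clock: 1.68
tcp_pos: [0.4981, -0.051, 0.2305]
orientation: [-0.0, 0.161, 0.987, -0.0]
wrist_force: [-0.1, 0.6, -0.7]
finger_gap: -0.0
grip_force: 0.0
[ 0.49808362 -0.05102155  0.23046113] 0.061259918
wrist 1 5123 px [318. 211.] P [ 0.4933 -0.0517  0.0758] slope [-0.041  0.02 ] rectc@.074 [ 0.4929 -0.0511  0.074 ]
wrist 2 2374 px [222. 256.] P [ 0.5054 -0.1424  0.076 ] slope [-0.065 -0.12 ] rectc@.074 [ 0.5051 -0.1442  0.074 ]
wrist 3 2232 px [393. 282.] P [ 0.5758 -0.0092  0.0755] slope [0.079 0.153] rectc@.074 [ 0.5774 -0.0078  0.074 ]
wrist 33 1501 px [262. 315.] P [ 0.568  -0.1299  0.0805] slope [-0.976  0.745] rectc@.074 [ 0.5712 -0.1322  0.074 ]
```

View pics/w1.png

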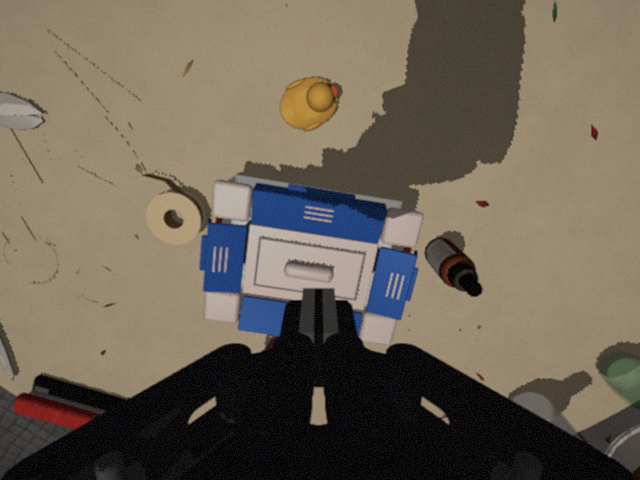

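The wrist view shows ribs at front (319,214), right (220,258) and left (395,287), which agrees with the fixed cameras within about 3 mm. All three flaps look up. Pressing the front flap first.

```bash
python3 -m jog '[0,0,-0.2,0,0,0,-1, 0,0,-0.4,0,0,0,-1, 0,0,-0.57,0,0,0,-1, 0,0,-0.67,0,0,0,-1, 0,0,-0.71,0,0,0,-1, 0,0,-0.73,0,0,0,-1, 0,0,-0.74,0,0,0,-1, 0,0,-0.75,0,0,0,-1]'
python3 -m jog '[0,0,-0.01,0,0,0,-1, 0,0,-0.018,0,0,0,-1, 0,0,-0.026,0,0,0,-1]'
python3 -m jog '[0,0,-0.008,0,0,0,-1, 0,0,-0.016,0,0,0,-1,0,0,-0.016,0,0,0,-1]'
```

```text
clock: 2.4
tcp_pos: [0.4978, -0.0475, 0.0827]
orientation: [0.001, 0.158, 0.987, -0.0]
wrist_force: [0.4, 0.2, -0.1]
finger_gap: -0.0001
grip_force: 0.0
clock: 2.65
tcp_pos: [0.4975, -0.0477, 0.0773]
orientation: [0.001, 0.158, 0.987, 0.0]
wrist_force: [-1.5, 1.9, 4.4]
finger_gap: -0.0003
grip_force: 2.0
clock: 2.9
tcp_pos: [0.4965, -0.0479, 0.0726]
orientation: [-0.0, 0.158, 0.987, -0.0]
wrist_force: [-0.8, 0.1, 0.4]
finger_gap: 0.0001
grip_force: 0.0
```

Force fell to about 0, so the flap snapped past the tool. I'll confirm with a 1 mm touch, then lift and go to the right flap: (0.509,-0.1455), delta (0.0125,-0.0975).

```bash
python3 -m jog '[0,0,-0.008,0,0,0,-1,0,0,-0.008,0,0,0,-1]'
python3 -m jog '[0,0,0.1,0,0,0,-1, 0,0,0.2,0,0,0,-1, 0.02,-0.2,0.2,0,0,0,-1, 0.05,-0.4,0.2,0,0,0,-1, 0.06,-0.495,0.2,0,0,0,-1, 0.06,-0.495,0.2,0,0,0,-1, 0.06,-0.495,0.13,0,0,0,-1, 0.06,-0.495,0.09,0,0,0,-1, 0.06,-0.495,0.06,0,0,0,-1,0.06,-0.495,0.06,0,0,0,-1]'
python3 -m jog '[0,0,-0.01,0,0,0,-1, 0,0,-0.02,0,0,0,-1, 0,0,-0.03,0,0,0,-1]'
python3 -m jog '[0,0,-0.008,0,0,0,-1, 0,0,-0.016,0,0,0,-1,0,0,-0.023,0,0,0,-1]'
```

```text
clock: 3.07
tcp_pos: [0.4967, -0.0479, 0.072]
orientation: [0.0, 0.158, 0.987, -0.0]
wrist_force: [-1.2, 0.6, 6.3]
finger_gap: 0.0003
grip_force: 3.2
clock: 3.9
tcp_pos: [0.5072, -0.1455, 0.0815]
orientation: [-0.002, 0.158, 0.987, 0.001]
wrist_force: [0.5, -0.0, 1.1]
finger_gap: -0.0001
grip_force: 0.0
clock: 4.15
tcp_pos: [0.5089, -0.1467, 0.0779]
orientation: [0.0, 0.158, 0.987, -0.0]
wrist_force: [-2.5, -0.6, 4.8]
finger_gap: -0.0001
grip_force: 2.2
clock: 4.4
tcp_pos: [0.5089, -0.1467, 0.0727]
orientation: [0.0, 0.158, 0.987, 0.0]
wrist_force: [-0.4, 0.0, -0.4]
finger_gap: 0.0002
grip_force: 0.0
```

Right snapped as well. A short touch, then the back flap at delta (0.085,0.045).

```bash
python3 -m jog '[0,0,-0.006,0,0,0,-1,0,0,-0.008,0,0,0,-1]'
python3 -m jog '[0,0,0.1,0,0,0,-1, 0,0,0.2,0,0,0,-1, 0.15,0.08,0.2,0,0,0,-1, 0.3,0.16,0.2,0,0,0,-1, 0.425,0.222,0.2,0,0,0,-1, 0.425,0.222,0.2,0,0,0,-1, 0.425,0.222,0.13,0,0,0,-1, 0.425,0.222,0.09,0,0,0,-1, 0.425,0.222,0.06,0,0,0,-1,0.425,0.222,0.06,0,0,0,-1]'
python3 -m jog '[0,0,-0.01,0,0,0,-1, 0,0,-0.02,0,0,0,-1, 0,0,-0.03,0,0,0,-1]'
python3 -m jog '[0,0,-0.008,0,0,0,-1, 0,0,-0.016,0,0,0,-1,0,0,-0.023,0,0,0,-1]'
```

```text
clock: 4.57
tcp_pos: [0.5089, -0.1467, 0.0719]
orientation: [0.0, 0.158, 0.987, 0.0]
wrist_force: [-2.8, 1.9, 9.7]
finger_gap: 0.0
grip_force: 4.9
clock: 5.4
tcp_pos: [0.5919, -0.1021, 0.0811]
orientation: [-0.002, 0.158, 0.987, 0.0]
wrist_force: [0.3, -0.3, -1.1]
finger_gap: 0.0
grip_force: 0.0
clock: 5.65
tcp_pos: [0.5939, -0.1029, 0.0779]
orientation: [0.001, 0.158, 0.987, -0.0]
wrist_force: [-2.0, -0.7, 4.1]
finger_gap: -0.0001
grip_force: 1.4
clock: 5.9
tcp_pos: [0.5938, -0.1023, 0.0724]
orientation: [0.0, 0.158, 0.987, 0.0]
wrist_force: [0.3, 0.2, 0.3]
finger_gap: -0.0
grip_force: 0.0
```

```bash
python3 -m jog '[0,0,-0.006,0,0,0,-1,0,0,-0.008,0,0,0,-1]'
python3 - <<'E'
from m import *
z=np.load('pics/top.npz');d=z['d'];ys,xs=np.mgrid[205:250,280:325]
P=withdepth('top',np.c_[xs.ravel(),ys.ravel()],d[ys,xs].ravel())
for lo,hi in((.02,.06),(.06,.085),(.085,.12)):
    q=P[(P[:,2]>lo)&(P[:,2]<hi)&(P[:,1]>.02)]; print(lo,len(q),q.min(0).round(3) if len(q) else'',q.max(0).round(3) if len(q) else'')
E
```

```text
clock: 6.07
tcp_pos: [0.5938, -0.1023, 0.0719]
orientation: [0.0, 0.158, 0.987, 0.0]
wrist_force: [-2.6, 0.8, 9.1]
finger_gap: 0.0002
grip_force: 4.9
0.02 151 [0.578 0.039 0.021] [0.61  0.071 0.06 ]
0.06 203 [0.579 0.04  0.06 ] [0.61  0.07  0.084]
0.085 67 [0.589 0.049 0.085] [0.601 0.061 0.104]
```

The bottle axis is at (0.594,0.055), 63 mm from the left press spot, and its cap tops out at z=0.104. The closed fingers clear it.

```bash
python3 -m jog '[0,0,0.1,0,0,0,-1, 0,0,0.2,0,0,0,-1, -0.02,0.16,0.2,0,0,0,-1, -0.05,0.32,0.2,0,0,0,-1, -0.07,0.47,0.2,0,0,0,-1, -0.07,0.47,0.2,0,0,0,-1, -0.07,0.47,0.13,0,0,0,-1, -0.07,0.47,0.09,0,0,0,-1, -0.07,0.47,0.06,0,0,0,-1,-0.07,0.47,0.06,0,0,0,-1]'
python3 -m jog '[0,0,-0.01,0,0,0,-1, 0,0,-0.02,0,0,0,-1, 0,0,-0.03,0,0,0,-1]'
python3 -m jog '[0,0,-0.008,0,0,0,-1, 0,0,-0.016,0,0,0,-1,0,0,-0.023,0,0,0,-1]'
python3 -m jog '[0,0,-0.006,0,0,0,-1,0,0,-0.008,0,0,0,-1]'
python3 -m jog '[0,0,0.1,0,0,0,-1, 0,0,0.3,0,0,0,-1, 0,0,0.5,0,0,0,-1, -0.2,0,0.7,0,0,0,-1, -0.4,0.05,0.8,0,0,0,-1, -0.6,0.1,0.8,0,0,0,-1, -0.8,0.2,0.8,0,0,0,-1, -1,0.3,0.8,0,0,0,-1, -1,0.5,0.8,0,0,0,-1, -1,0.7,0.8,0,0,0,-1, -1,0.7,0.8,0,0,0,-1]'
python3 - <<'E'
from m import *
I=[]
for n,roi,(x,y,w,h) in(('top',(310,180,470,330),(280,170,200,170)),('scene',(280,235,390,325),(275,220,130,120))):
    s,im,d=grab(n); flaps(n,im,d,roi); b=im[y:y+h,x:x+w,::-1]; I.append(cv2.resize(b,(400,360),interpolation=2))
cv2.imwrite('pics/c2.png',np.hstack(I))
E
```

```text
clock: 6.9
tcp_pos: [0.5785, -0.0086, 0.081]
orientation: [-0.002, 0.159, 0.987, 0.0]
wrist_force: [0.4, -0.7, -0.4]
finger_gap: -0.0001
grip_force: 0.0
clock: 7.15
tcp_pos: [0.5803, -0.0087, 0.0775]
orientation: [0.001, 0.159, 0.987, 0.0]
wrist_force: [-0.6, 0.7, 4.0]
finger_gap: -0.0002
grip_force: 2.4
clock: 7.4
tcp_pos: [0.5798, -0.0085, 0.0722]
orientation: [0.0, 0.158, 0.987, -0.0]
wrist_force: [-0.0, -0.3, 0.2]
finger_gap: -0.0001
grip_force: 0.0
clock: 7.57
tcp_pos: [0.5798, -0.0085, 0.0719]
orientation: [0.0, 0.158, 0.987, -0.0]
wrist_force: [-3.7, 0.6, 10.8]
finger_gap: -0.0002
grip_force: 6.0
clock: 8.48
tcp_pos: [0.3777, 0.1354, 0.2311]
orientation: [0.0, 0.156, 0.988, 0.001]
wrist_force: [-0.0, -0.2, 0.6]
finger_gap: 0.0002
grip_force: 0.0
top 1 1224 px [402. 225.] P [ 0.5889 -0.0998  0.0721] slope [-0.033  0.019] rectc@.074 [ 0.5892 -0.0998  0.074 ]
top 2 689 px [344. 232.] P [ 0.5786 -0.0097  0.0718] slope [-0.035 -0.052] rectc@.074 [ 0.5789 -0.0078  0.074 ]
top 25 705 px [432. 276.] P [ 0.5089 -0.1421  0.0715] slope [0.037 0.096] rectc@.074 [ 0.5084 -0.143   0.074 ]
top 26 1345 px [373. 283.] P [ 0.4989 -0.0526  0.0721] slope [-0.007  0.005] rectc@.074 [ 0.4984 -0.0521  0.074 ]
scene 1 284 px [330. 255.] P [ 0.5762 -0.0112  0.0725] slope [-0.01  -0.014] rectc@.074 [ 0.5765 -0.0128  0.074 ]
scene 2 699 px [303. 282.] P [ 0.4949 -0.0564  0.0724] slope [ 0.086 -0.07 ] rectc@.074 [ 0.4935 -0.0564  0.074 ]
scene 3 655 px [362. 282.] P [ 0.5858 -0.1057  0.073 ] slope [-0.068  0.016] rectc@.074 [ 0.5866 -0.1064  0.074 ]
scene 4 636 px [335. 314.] P [ 0.5048 -0.1487  0.0706] slope [0.118 0.222] rectc@.074 [ 0.5035 -0.1519  0.074 ]
```

View pics/c2.png

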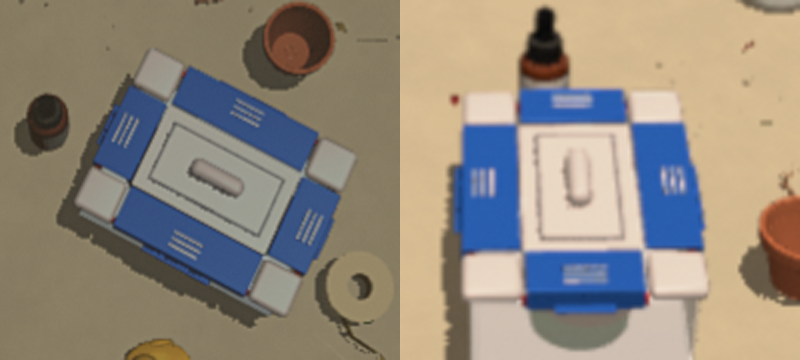

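All four flaps now read about 72 mm high and lie level with the white corners. The red seals are hidden and the box and bystanders have not moved. The hand is clear.

```bash
python3 -c "
from workcell import env
print(env.hand_in())"
```

```text
the job is handed in; nothing more can be done
None
```

All four flaps are pressed down and measure flush at about 72 mm, the hand is clear, and the job is handed in at about 8.6 s; readings at the end of each press stayed under about 11 N, and the box and other things show no visible movement.

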